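# Clear the pot shard and vine cutting into the balcony waste tray and fold its flap shut

## Robot

A 6-joint arm with a two-finger parallel gripper is mounted at the origin on the work surface. World frame = base frame: x ahead of the robot, y to its left, z up, the work surface at z = 0. Lengths are in m, angles in rad, forces in N, time in s.
With the tool pointing down it reaches from about 0.35 to 0.725 m from the base axis. Payload 6 kg.
Tool frame: the origin (TCP) lies midway between the tips of the shut fingers; the grasp point (between the pads) lies 19 mm behind it (bot.pinch_z is the distance from the TCP to the grasp point, in m); z points along the fingers, y is the line along which they close (so a half turn about z gives the same grasp; the last joint's range is limited). The gripper opens to 85 mm and grips with 20 to 120 N. Pads are 22 mm wide; open, the fingers measure 114 mm over their backs; the gripper's body (76 mm by 85 mm) begins 54 mm behind the grasp point. The pads swing forward as they close: fully open they stand 13 mm farther back than shut.
Start: joints at [1.522, 0.04, 0.085, 0, -1.615, -0.334], TCP at [0.224, 0.557, 0.231] pointing down, gripper open.
Joint ranges: [-2.56, 2.56], [-1.29, 2.01], [-1.08, 1.49], [-3.29, 1.98], [-2.81, -0.18], [-2.99, 2.99]. Speed limits (rad/s): [2.57, 2.57, 3.01, 3.14, 3.14, 3.14].

## Interface

Orientations are given as a 3x3 rotation matrix whose columns are the frame's x, y, z axes.
In Python, from cell import bot gives the robot as it stands.
- The arm moves only by the tool servo_tool, never from a script. Its argument "motion" is a list of rows, each a list of 5 numbers: the opening, from 0 (shut) to 1 (fully open), then the shift along the tool's x, y, z in mm, then the turn about the tool's z in rad. A call has 1 to 20 rows; each row shifts and turns the commanded pose from where the row before left it, along the tool's axes as they then stand; what a row does not reach is not made up. A row lasts 1/8 s, in which the tool goes at most 62.5 mm and 10.7 degrees, less where a joint would pass 70% of its speed; a pose out of reach is approached as far as the arm can. A call with a gripper value outside its range is refused whole. The fingers move at their own pace and stop on an object; "grip_force" is the grip in N (left out, the last holds). Time passes only in rows, so rows that do not move let the fingers close. It gives the time, the measured TCP pose, the force, the opening and the grip force at its end, in the units of the state.
- bot.get_obs(): the state, without advancing time (a new reading comes with each control period).
- bot.read_camera(name): name is "scene" or "top" or "wrist"; returns (picture, depth): 400x640x3 uint8, blue, green, red; 400x640 float32, m along the optical axis (not along the pixel's ray), 0 where there is no reading.
- bot.camera_params(name): a dict with "intrinsics" (3x3 intrinsics, pixels), "position" and "orientation" of the camera in the world. Camera axes: x right, y down, z forward; pixel columns grow to the right and rows downward; lengths in m; the calibration is good to about 2 mm. The wrist camera is an equidistant fisheye: a pixel r from the principal point sees the ray r / f radians off the axis. A picture is of the moment at which its call begins: read the wrist's pose just before it. camera_params takes no time and is no camera call; for the wrist camera it gives the pose at the moment of the call.
- bot.job_done(): hands the job in; it is judged then, once.
The state is a dict: "clock": time; "qpos": joint angles; "joint_velocities": joint speeds; "joint_torque": joint torques, N m; "eef_pos": TCP position; "ee_rot": TCP orientation; "wrist_force": force on the tool from outside, world axes, zero at the start; "ft_torque": the same for the moment, N m; "finger_gap": finger opening in m; "grasp_force": force on a finger pad.
Only numpy, scipy, OpenCV 4.12 (cv2) and the standard library are available. Lean on these libraries where they do the work, as an engineer would, in place of code of your own. Each camera call takes 0.05 s, during which the arm holds its last target. There are 200 camera calls.

## Task

Clear the two bits of gardening debris, the broken terracotta pot piece and the vine cutting, off the table into the aluminium tray so that both lie low on its floor, well below the rim and not on top of one another. Then fold the tray's flap down fully shut, so that nothing can roll off over the railing. Leave everything else on the table standing where it is.

Things in the scene. Friction and masses are not known exactly. Their poses are not given: they have to be found in the camera images.
- tray: Open-topped rectangular aluminium waste tray, fixed to the table (it does not slide): 180 mm along its x, 220 mm along its y, 55 mm high, walls and floor 3 mm thick. Origin at the centre of its underside, z up. Its flap is hinged on its +y short edge.
- flap (a joint): Hinge angle of the tray's flap, rad: 0 = shut (level over the tray's rim), 1.57 = upright, at most 1.95 = leaning out beyond the tray's +y edge. It starts open, at 1.45 to 1.9. The hinge is stiff (0.14 N m): the flap stays at whatever angle it is left and must be pushed all the way down, with about 1 to 3 N near its free edge.
- flap_hinge (a point): Middle of the flap's hinge axis, on the tray's +y rim, 56 mm above the table, at (0, +112 mm, +56 mm) in the tray's frame. The axis runs along the tray's x; this point's axes are those of the tray and do not turn with the flap.
- flap_edge (a point): Middle of the flap's free edge, 120 mm from the hinge axis; moves with the flap. The flap is an aluminium plate 176 mm along the hinge, 124 mm out from it, 3 mm thick, with an 8 mm round bead along the free edge; shut, it covers the hinge's half of the tray. This point's -y points away from the hinge, its z out of the flap's outer (shut: upper) face.
- shard: Debris: loose orange-brown terracotta piece of a broken flowerpot rim, 118 mm long along its x, 34 mm high, slightly curved: the ends bend to -y (overall y = -28 to +17 mm). Wall 26 mm thick plus a 4 mm lip along the top of the +y side. Grip the straight middle 40 mm across y, 30 mm wide. Origin under that middle; lies flat, z up. About 0.16 kg.
- shard_mid (a point): Middle of the shard, 17 mm above its underside (above its origin).
- vine: Debris: loose dark brown vine cutting, a straight round stick with pale cut ends, 120 mm long along its x, 32 mm diameter; two short side stubs, near x = +45 mm to y = +40 mm and near x = -45 mm to y = -40 mm, keep it from rolling. The middle 50 mm is clear to grip across y. Origin at its underside, mid length; lies flat, z up. About 0.11 kg.
- vine_mid (a point): Middle of the vine cutting's stick, 16 mm above its underside (above its origin).
- cup: White ceramic espresso cup, 72 mm across, 62 mm high, handle on its +y side; loose, to be left alone. Origin at its underside.
- sugar_tin: Stainless sugar tin with screw-top lid, 87 mm across, 109 mm high; loose, to be left alone. Origin at its underside.
- ashtray: Green glass ashtray, 116 mm across, 34 mm high; loose, to be left alone. Origin at its underside.
- carafe: Clear glass bottle, 72 mm across, 190 mm high; loose, to be left alone. Origin at its underside.
- herb_pot: Blue glazed pot of herbs, 124 mm across, 180 mm high with leaves; loose, to be left alone. Origin at its underside.
- lantern: Black iron table lantern, 100 mm square, 190 mm high, fixed at the side of the table. Origin at its underside.

How it is judged:
On the way, in this order (a step that is already met when the one before it is completed fails the run):
1. the shard and the vine cutting both lie low in the tray (x of shard_mid in the frame of tray between -0.08 and 0.08 m and y of shard_mid in the frame of tray between -0.1 and 0.1 m and z of shard_mid in the frame of tray between 0 and 0.042 m and x of vine_mid in the frame of tray between -0.08 and 0.08 m and y of vine_mid in the frame of tray between -0.1 and 0.1 m and z of vine_mid in the frame of tray between 0 and 0.042 m), for 0.2 s.
2. the flap is folded fully shut (value of joint flap below 0.08 rad), for 0.2 s.
At the end, for the whole second after the job is handed in: The middles of the shard and of the vine cutting are inside the tray (within 80 mm of its centre along its x and 100 mm along its y, and less than 42 mm above its underside), both at rest, and the flap is shut to within 0.08 rad (all of step 1 and value of joint flap below 0.08 rad and linear speed of each of shard, vine below 0.02 m/s); the robot touches nothing.
It fails at once if the cup, sugar tin, ashtray, carafe or herb pot is moved more than 30 mm or tipped more than 0.4 rad (distance of any of cup, sugar_tin, ashtray, carafe, herb_pot from where it was at the start of the episode above 0.03 m or angle between any of cup, sugar_tin, ashtray, carafe, herb_pot's own z axis and vertical above 0.4 rad).
It also fails if it takes over 67 s, if anything falls off the work surface, if the arm or the gripper's body presses on something with over 40 N, if the wrist force passes 120 N, or if a joint passes its speed limit or range.

## Working session

There is one attempt and no reset: what is moved stays moved. The work goes in short steps, Python scripts to look and compute and a tool call to move; the robot and the scene stay as the last step left them, time stands still between calls to the robot, and variables do not carry over. Pictures are saved under pics/ and viewed, at most 10 in all, crops included, and the job is handed in when it is done.

Besides the shell and the picture viewer there is one more tool, called after ">>>" as name([rows], argument=value, ...), one row to a line, values as JSON. servo_tool: Moves the arm, as the interface text tells. Its arguments: {"type":"object","properties":{"motion":{"type":"array","items":{"type":"array","items":{"type":"number"}}},"grip_force":{"type":"number"}},"required":["motion"]}

```bash
ls; mkdir -p pics; python3 - <<'E'
from cell import bot
import cv2,numpy as np
for n in ("top","scene"):
    p=bot.camera_params(n); im,d=bot.read_camera(n)
    cv2.imwrite(f"pics/{n}0.png",im); np.savez(f"{n}0.npz",im=im,d=d,K=p["intrinsics"],t=p["position"],R=p["orientation"])
    print(n,p)
o=bot.get_obs();print(o["clock"],o["eef_pos"],o["ee_rot"])
E
```

```text
pics
top {'intrinsics': array([[435.66362607,   0.        , 319.75210036],
       [  0.        , 435.66362607, 193.41190505],
       [  0.        ,   0.        ,   1.        ]]), 'position': array([ 0.28739665, -0.10877496,  1.44867463]), 'orientation': array([[-0.08331797, -0.97176726,  0.2207408 ],
       [-0.99651302,  0.08223958, -0.01408761],
       [-0.00446375, -0.22114483, -0.97523076]])}
scene {'intrinsics': array([[451.96963224,   0.        , 318.22010412],
       [  0.        , 451.96963224, 205.03686972],
       [  0.        ,   0.        ,   1.        ]]), 'position': array([ 1.41749239, -0.78771447,  0.83851228]), 'orientation': array([[ 0.62967675,  0.46438767, -0.62277708],
       [ 0.77679968, -0.36661877,  0.51202825],
       [ 0.00945784, -0.80618532, -0.59158751]])}
0.1 [0.22392087 0.55633144 0.23037898] [[ 9.27627127e-01 -3.73507280e-01 -4.74457520e-04]
 [-3.73507558e-01 -9.27625871e-01 -1.53237559e-03]
 [ 1.32234367e-04  1.59868663e-03 -9.99998713e-01]]
```

View pics/top0.png

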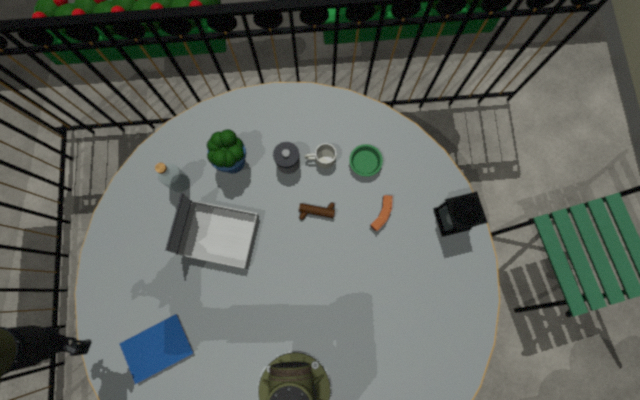

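View pics/scene0.png

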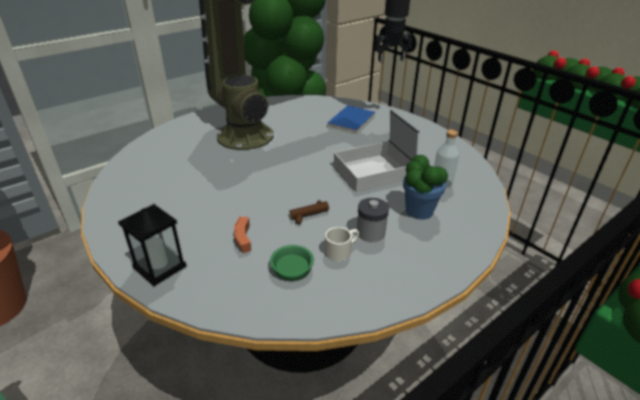

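Top view: tray about (215,235) with its flap on the left at (180,225), vine at (317,211), shard at (382,212). The bystanders lie above them: ashtray (366,160), cup (325,155), tin (287,157). The scene view shows the same, with the bottle near the flap.

```bash
cat > h.py <<'E'
import numpy as np,cv2
def load(n): return np.load(n+"0.npz")
def ray(f,px,z):
    px=np.atleast_2d(px).astype(float); K,R,t=f["K"],f["R"],f["t"]
    d=np.c_[(px[:,0]-K[0,2])/K[0,0],(px[:,1]-K[1,2])/K[1,1],np.ones(len(px))]@R.T
    return t+d*((z-t[2])/d[:,2])[:,None]
def proj(f,P):
    c=(np.atleast_2d(P)-f["t"])@f["R"]; K=f["K"]
    return np.c_[K[0,0]*c[:,0]/c[:,2]+K[0,2],K[1,1]*c[:,1]/c[:,2]+K[1,2]]
def cloud(f):
    v,u=np.mgrid[0:400,0:640]; K=f["K"]; d=f["d"]
    return np.stack([(u-K[0,2])/K[0,0]*d,(v-K[1,2])/K[1,1]*d,d],-1)@f["R"].T+f["t"]
E
python3 - <<'E'
from h import *
np.set_printoptions(precision=4,suppress=True)
f=load("top");im=f["im"];hsv=cv2.cvtColor(im,cv2.COLOR_BGR2HSV);C=cloud(f)
win=np.zeros(im.shape[:2],bool);win[170:250,290:410]=1
m=((hsv[...,1]>110)&((hsv[...,0]<20)|(hsv[...,0]>170))&win).astype(np.uint8)
n,l,s,c=cv2.connectedComponentsWithStats(m)
for i in range(1,n):
    if s[i,4]<60: continue
    v,u=np.nonzero(l==i); P=ray(f,np.c_[u,v],.03)
    print(s[i],c[i],im[v,u].mean(0),cv2.minAreaRect(P[:,:2].astype(np.float32)*1000),"z",np.percentile(C[v,u,2],[10,50,90]))
print("table z",np.median(C[300:330,300:340,2]), "depth ok",(f["d"]>0).mean())
P=C.reshape(-1,3)
# objects above table
hm=((C[...,2]>.015)&(C[...,2]<.3)&(f["d"]>0)).astype(np.uint8)
n,l,s,c=cv2.connectedComponentsWithStats(hm)
for i in range(1,n):
    if s[i,4]<80 : continue
    Q=C[l==i]; print(s[i],c[i],"mean",Q.mean(0),"zmax",Q[:,2].max(),"rect",cv2.minAreaRect(Q[:,:2].astype(np.float32)*1000))
a=cv2.resize(im[185:285,150:275],None,fx=5,fy=5,interpolation=cv2.INTER_CUBIC)
cv2.imwrite("pics/tray.png",a)
b=cv2.resize(im[130:240,270:410],None,fx=5,fy=5,interpolation=cv2.INTER_CUBIC)
cv2.imwrite("pics/deb.png",b)
E
```

```text
[371 196  21  35 330] [382.9364 213.0424] [ 62.7667  97.8091 155.4636] ((526.3558959960938, -331.6586608886719), (40.5505256652832, 125.77085876464844), 60.2227668762207) z [0.0284 0.0333 0.0374]
[300 203  34  16 312] [316.3814 210.4423] [28.1635 48.1346 71.9936] ((551.6503295898438, -113.88829803466797), (110.494873046875, 47.17629623413086), 87.05355072021484) z [0.0197 0.0289 0.0341]
table z -0.0005882286596013975 depth ok 0.99605859375
[    0     0   608    57 17288] [234.3273  19.1   ] mean [1.2339 0.1097 0.1077] zmax 0.2000537587441742 rect ((1267.7469482421875, -120.697021484375), (2178.07861328125, 204.16033935546875), 87.93843078613281)
[ 206  129   40   44 1353] [225.7443 151.2217] mean [0.7419 0.1546 0.1469] zmax 0.18465796893323017 rect ((751.0790405273438, 161.80947875976562), (122.88652801513672, 119.6804428100586), 87.10610961914062)
[273 142  27  31 671] [286.1684 156.766 ] mean [ 0.7267 -0.0294  0.0884] zmax 0.1149591018232421 rect ((734.0587158203125, -29.233951568603516), (84.22010040283203, 85.35668182373047), 89.03836822509766)
[304 143  32  25 287] [321.9826 154
[... 1112 characters left out ...]
-330.3603515625), (43.248817443847656, 127.17082977294922), 60.04833221435547)
[298 202  37  18 401] [316.1571 210.2693] mean [ 0.5531 -0.1126  0.0268] zmax 0.040321820337550385 rect ((553.821533203125, -112.19004821777344), (120.34893798828125, 55.411895751953125), 87.2502212524414)
[ 119  314   74   70 2790] [155.2251 348.4552] mean [0.1607 0.422  0.0219] zmax 0.032392708584386254 rect ((161.285400390625, 422.7091064453125), (134.05841064453125, 197.01739501953125), 22.839675903320312)
[ 261  357   63   43 1931] [292.5158 380.942 ] mean [ 0.0593 -0.0102  0.177 ] zmax 0.2355962217963592 rect ((41.26408004760742, 3.796722412109375), (190.5636444091797, 125.18236541748047), 85.17794036865234)
```

View pics/tray.png

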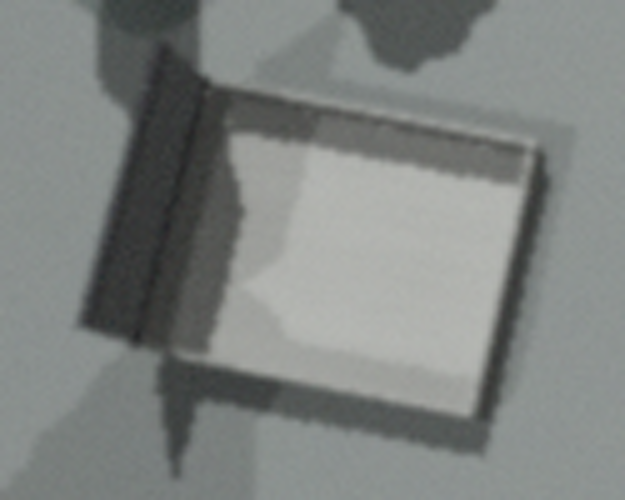

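View pics/deb.png

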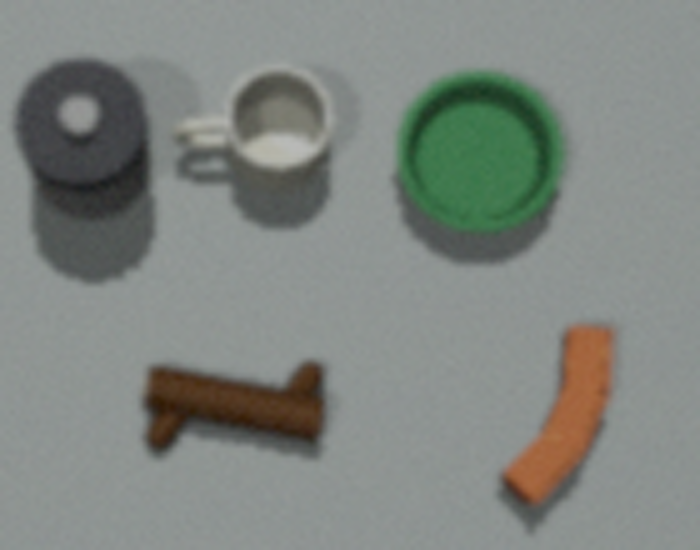

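The tray crop has rim corners near (530,145), (475,415), (175,355) and (205,85), and the flap stands left of the hinge line. In the debris crop, the vine runs (150,384)-(322,417). The shard ends are at (590,330) and (525,485), with its convex side on the right.

```bash
python3 - <<'E'
from h import *
np.set_printoptions(precision=4,suppress=True)
f=load("top");C=cloud(f)
T=lambda p:np.array(p)/5-.4+[150,185]
D=lambda p:np.array(p)/5-.4+[270,130]
t=ray(f,T([[534,145],[479,415],[172,355],[203,85]]),.055)[:,:2]
print("tray corners",t); print("len",[np.linalg.norm(t[i]-t[(i+1)%4]) for i in range(4)])
c=t.mean(0); ydir=(t[2]+t[3]-t[0]-t[1]); xdir=t[0]+t[3]-t[1]-t[2]
print("c",c,"yaw from x",np.arctan2(xdir[1],xdir[0]),"from y",np.arctan2(ydir[1],ydir[0])-np.pi/2)
# depth check: tray height points
m=np.zeros((400,640),bool);m[190:275,160:262]=1
r=m&(C[...,2]>.045)&(C[...,2]<.062); Q=C[r]; print("rim rect",cv2.minAreaRect(Q[:,:2].astype(np.float32)*1000))
r=m&(C[...,2]>.08); Q=C[r]
y=ydir/np.linalg.norm(ydir); s=(Q[:,:2]-c)@y; A=np.polyfit(Q[:,2],s,1); print("flap: s=a z+b",A,"angle",np.pi/2+np.arctan(A[0]),"zmax",np.percentile(Q[:,2],98),"s at .056",A[0]*.056+A[1])
e=ray(f,D([[150,384],[322,417]]),.02)[:,:2];print("vine",e.mean(0),"len",np.linalg.norm(e[0]-e[1]),"ang",np.arctan2(*(e[0]-e[1])[::-1]))
hsv=cv2.cvtColor(f["im"],cv2.COLOR_BGR2HSV);S=np.zeros((400,640),bool);S[190:240,365:400]=1
v,u=np.nonzero(S&(hsv[...,1]>110)&((hsv[...,0]<20)|(hsv[...,0]>170)))
P=ray(f,np.c_[u,v],.03)[:,:2]
e=ray(f,D([[590,330],[525,485]]),.034)[:,:2];d=(e[0]-e[1])/np.linalg.norm(e[0]-e[1]);n=np.array([d[1],-d[0]])
print("shard ends",e,"len",np.linalg.norm(e[0]-e[1]),"ang",np.arctan2(d[1],d[0]))
m0=e.mean(0);a=(P-m0)@d;b=(P-m0)@n
for k in range(-60,61,15):
    q=b[abs(a-k/1000)<.008]; print(k,q.min().round(4),q.max().round(4)) if len(q) else None
w=b[abs(a)<.015];print("mid",m0+n*(w.min()+w.max())/2,"n",n)
E
```

```text
tray corners [[0.5532 0.0817]
 [0.3831 0.1253]
 [0.4371 0.3184]
 [0.6112 0.2956]]
len [np.float64(0.17561207682019578), np.float64(0.20051733238814146), np.float64(0.17561382266947234), np.float64(0.221589083855798)]
c [0.4961 0.2053] yaw from x -0.19035013039852425 from y -0.26865357033761517
rim rect ((500.350830078125, 212.91943359375), (224.6872100830078, 180.5259552001953), 73.9342041015625)
flap: s=a z+b [-0.356   0.1613] angle 1.228761461151691 zmax 1.448674630464896 s at .056 0.14131836142271023
vine [ 0.5561 -0.1149] len 0.11692292617612665 ang 1.2939779877119282
shard ends [[ 0.5812 -0.3533]
 [ 0.4815 -0.2987]] len 0.11358272078144448 ang -0.5010690104117431
-60 -0.0139 0.0151
-45 -0.0139 0.0204
-30 -0.0069 0.0244
-15 -0.0017 0.0267
0 -0.0007 0.0277
15 -0.0018 0.027
30 -0.0082 0.025
45 -0.012 0.0199
60 -0.0072 0.0136
mid [ 0.525  -0.3376] n [-0.4804 -0.8771]
```

>>> servo_tool([
  [1,30.6,35.9,0,0],
  [1,30.6,35.9,0,0],
  [1,30.6,35.9,0,0],
  [1,30.6,35.9,0,0],
  [1,30.6,35.9,0,0],
  [1,30.6,35.9,0,0],
  [1,30.6,35.9,0,0],
  [1,30.6,35.9,0,0],
  [1,30.6,35.9,0,0],
  [1,30.6,35.9,0,0],
  [1,30.6,35.9,0,0],
  [1,30.6,35.9,0,0],
  [1,30.6,35.9,0,0],
  [1,30.6,35.9,0,0],
  [1,30.6,35.9,0,0],
  [1,30.6,35.9,0,0],
  [1,30.6,35.9,0,0],
  [1,30.6,35.9,0,0],
  [1,30.6,35.9,0,0.06],
  [1,30.6,35.9,0,0.06],
], grip_force=50)

```text
clock: 2.6
eef_pos: [0.5211, -0.3403, 0.2306]
ee_rot: [[0.875, -0.484, -0.001], [-0.484, -0.875, 0.0], [-0.001, 0.0, -1.0]]
wrist_force: [1.0, 0.5, 0.4]
finger_gap: 0.0854
grasp_force: 0.0
```

```bash
cat > go.py <<'E'
import sys,numpy as np
from cell import bot
def go(x,y,z,yaw):
    o=bot.get_obs(); R=o["ee_rot"]; p=o["eef_pos"]
    cur=np.arctan2(R[1,0],R[0,0]); d=R.T@(np.array([x,y,z])-p)*1000
    turn=-((yaw-cur+np.pi)%(2*np.pi)-np.pi)
    print("t%.1f"%o["clock"],"at",p.round(4),"yaw %.3f"%cur,"| shift mm",d.round(1),"turn %.3f"%turn,"gap",o["finger_gap"],"F",o["wrist_force"].round(1),"q",o["qpos"].round(2))
if __name__=="__main__": go(*map(float,sys.argv[1:]))
E
python3 go.py 0.525 -0.3376 0.13 -0.501
python3 - <<'E'
from cell import bot
import cv2
im,d=bot.read_camera("wrist");cv2.imwrite("pics/w1.png",im)
E
```

```text
t2.6 at [ 0.5211 -0.3403  0.2306] yaw -0.505 | shift mm [  2.2  -4.3 100.6] turn -0.004 gap 0.08538890245973196 F [1.  0.5 0.4] q [-0.26  0.1   0.15 -0.   -1.62  1.32]
```

View pics/w1.png

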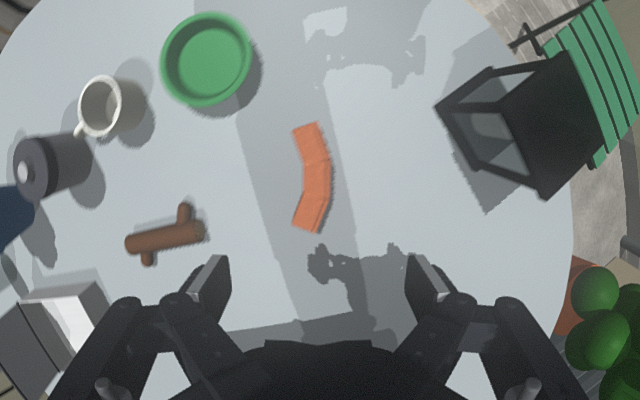

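The wrist view shows the shard at (314,178), lined up across the fingers and centred between them.

>>> servo_tool([
  [1,2.2,-4.3,40,0],
  [1,0,0,50,0],
  [1,0,0,50,0],
  [1,0,0,45,0],
  [1,0,0,25,0],
  [1,0,0,16,0],
  [1,0,0,0,0],
  [0,0,0,0,0],
  [0,0,0,0,0],
  [0,0,0,0,0],
  [0,0,0,0,0],
  [0,0,0,0,0],
  [0,0,0,0,0],
  [0,0,0,0,0],
  [0,0,0,-10,0],
  [0,0,0,-20,0],
  [0,0,0,-30,0],
  [0,0,0,0,0],
], grip_force=50)

```text
clock: 4.9
eef_pos: [0.5267, -0.3371, 0.0697]
ee_rot: [[0.876, -0.482, 0.006], [-0.482, -0.876, -0.003], [0.006, -0.0, -1.0]]
wrist_force: [-0.7, 1.1, -1.0]
finger_gap: 0.0292
grasp_force: 50.5
```

```bash
python3 go.py 0.485 0.158 0.17 -0.28
python3 - <<'E'
from cell import bot
import cv2
im,d=bot.read_camera("wrist");cv2.imwrite("pics/w2.png",im[::1])
E
```

```text
t4.9 at [ 0.5267 -0.3371  0.0697] yaw -0.502 | shift mm [-274.3 -413.9 -101.9] turn -0.222 gap 0.029166073809956526 F [-0.7  1.1 -1. ] q [-0.25  0.14 -0.1   0.   -1.32  1.32]
```

>>> servo_tool([
  [0,0,0,-50,0],
  [0,0,0,-52,0],
  [0,-18.3,-27.6,0,0],
  [0,-18.3,-27.6,0,0],
  [0,-18.3,-27.6,0,0],
  [0,-18.3,-27.6,0,0],
  [0,-18.3,-27.6,0,0],
  [0,-18.3,-27.6,0,0],
  [0,-18.3,-27.6,0,0],
  [0,-18.3,-27.6,0,0],
  [0,-18.3,-27.6,0,0],
  [0,-18.3,-27.6,0,0],
  [0,-18.3,-27.6,0,0],
  [0,-18.3,-27.6,0,0],
  [0,-18.3,-27.6,0,0],
  [0,-18.3,-27.6,0,0],
  [0,-18.3,-27.6,0,-0.11],
  [0,0,0,0,-0.11],
  [0,0,0,0,0],
  [0,0,0,0,0],
])

```text
clock: 7.45
eef_pos: [0.4837, 0.1585, 0.1669]
ee_rot: [[0.96, -0.281, -0.001], [-0.281, -0.96, -0.0], [-0.0, 0.001, -1.0]]
wrist_force: [0.2, 0.2, -1.3]
finger_gap: 0.0294
grasp_force: 50.4
```

```bash
python3 go.py 0.485 0.158 0.012 -0.28
python3 - <<'E'
from h import *
from cell import bot
im,d=bot.read_camera("top");cv2.imwrite("pics/t2.png",cv2.resize(im[150:290,140:400],None,fx=3,fy=3,interpolation=cv2.INTER_CUBIC))
f0=load("top");C=cloud(f0)
c=np.array([.5,.211]);X=np.array([.961,-.277]);Y=np.array([.277,.961])
m=np.zeros((400,640),bool);m[190:275,160:262]=1
m&=(C[...,2]>.075)&(C[...,2]<.2)&(f0["d"]>0)
Q=C[m];s=(Q[:,:2]-c)@Y;x=(Q[:,:2]-c)@X
for z in np.arange(.07,.19,.015):
    k=abs(Q[:,2]-z)<.008
    if k.sum(): print(z.round(3),k.sum(),np.median(s[k]).round(4),x[k].min().round(3),x[k].max().round(3))
E
```

```text
t7.5 at [0.4837 0.1585 0.1669] yaw -0.285 | shift mm [  1.5   0.  154.9] turn -0.005 gap 0.029419104247855064 F [ 0.2  0.2 -1.3] q [ 0.71 -0.2  -0.26 -0.   -1.51  0.57]
0.07 10 0.111 -0.063 0.074
0.085 59 0.1097 -0.086 0.084
0.1 69 0.1084 -0.088 0.085
0.115 77 0.1066 -0.088 0.086
0.13 71 0.1049 -0.087 0.083
0.145 73 0.1033 -0.087 0.084
0.16 77 0.1017 -0.088 0.086
0.175 181 0.1012 -0.088 0.086
```

View pics/t2.png

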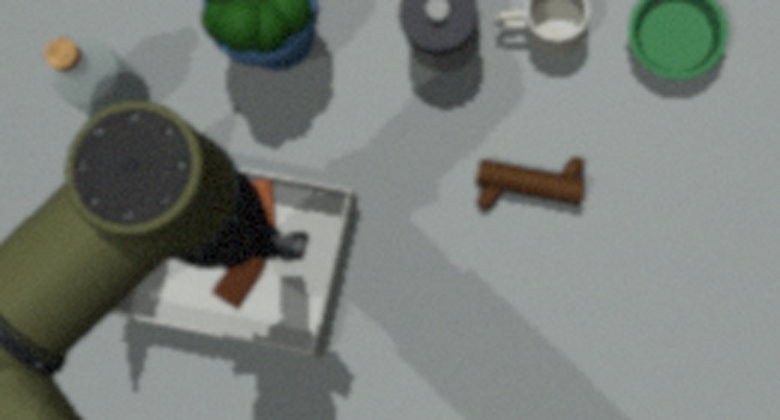

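Shard is held over the tray at about (250,240) in this crop. The forearm passes near the flap side, so I'll check its clearance before descending.

```bash
python3 - <<'E'
from h import *
from cell import bot
np.set_printoptions(precision=3,suppress=True)
p=bot.camera_params("top");im,d=bot.read_camera("top")
f=dict(K=p["intrinsics"],R=p["orientation"],t=p["position"],d=d);C=cloud(f)
c=np.array([.5,.211]);X=np.array([.961,-.277]);Y=np.array([.277,.961])
for u,v in [(135,165),(110,130),(165,200),(60,220),(110,250),(10,290),(60,310),(230,220),(40,370),(10,400)]:
    q=C[int(150+v/3),int(140+u/3)]; print((u,v),q,"tray",(q[:2]-c)@X,(q[:2]-c)@Y)
E
```

```text
(135, 165) [0.484 0.155 0.577] tray -0.00011152713331961884 -0.058499953946377664
(110, 130) [0.51  0.173 0.578] tray 0.020405466895953118 -0.03416471490394022
(165, 200) [0.459 0.135 0.576] tray -0.017986596473369372 -0.08392085773476171
(60, 220) [0.455 0.213 0.556] tray -0.044226732816679284 -0.010204974645948934
(110, 250) [0.432 0.182 0.55 ] tray -0.05748468472500439 -0.04628440033290832
(10, 290) [0.409 0.247 0.559] tray -0.09700290784296012 0.009727604168753425
(60, 310) [0.394 0.217 0.546] tray -0.1037528255179544 -0.023548531056405364
(230, 220) [0.46  0.117 0.473] tray -0.012714784869090256 -0.10147806257288865
(40, 370) [0.355 0.237 0.531] tray -0.1462825890617116 -0.014624139049541266
(10, 400) [0.336 0.249 0.553] tray -0.16867616807615546 -0.00874879728262298
```

>>> servo_tool([
  [0,1.5,0,50,0],
  [0,0,0,50,0],
  [0,0,0,35,0],
  [0,0,0,14,0],
  [0,0,0,7,0],
  [0,0,0,0,0],
  [0.55,0,0,0,0],
  [0.55,0,0,0,0],
  [0.55,0,0,0,0],
  [0.55,0,0,-15,0],
  [0.55,0,0,-50,0],
  [0.55,0,0,-60,0],
  [1,0,0,-30,0],
  [1,0,0,0,0],
])

```text
clock: 9.3
eef_pos: [0.4867, 0.1591, 0.1709]
ee_rot: [[0.96, -0.279, 0.006], [-0.279, -0.96, 0.003], [0.005, -0.005, -1.0]]
wrist_force: [0.6, 0.2, -0.0]
finger_gap: 0.0804
grasp_force: 0.0
```

```bash
python3 go.py 0.5555 -0.114 0.16 -1.848
python3 - <<'E'
from h import *
from cell import bot
im,d=bot.read_camera("wrist");cv2.imwrite("pics/w3.png",im)
E
```

```text
t9.3 at [0.4867 0.1591 0.1709] yaw -0.283 | shift mm [142.2 243.1  10.4] turn 1.565 gap 0.08037025101840226 F [ 0.6  0.2 -0. ] q [ 0.71 -0.2  -0.25  0.   -1.51  0.58]
```

View pics/w3.png

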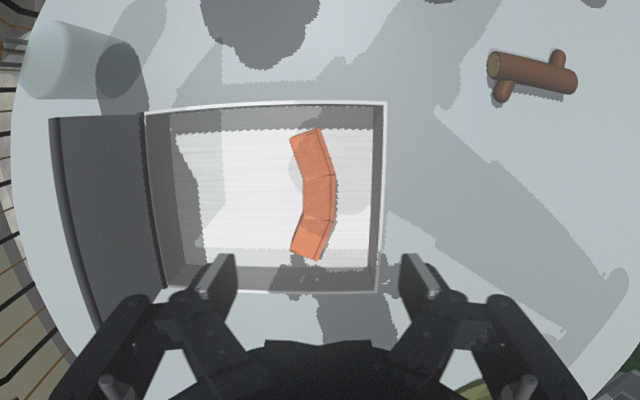

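The shard lies flat on the tray floor at (315,195), and the vine is free at (532,75).

>>> servo_tool([
  [1,23.7,40.5,0,0],
  [1,23.7,40.5,0,0],
  [1,23.7,40.5,0,0],
  [1,23.7,40.5,0,0],
  [1,23.7,40.5,0,0],
  [1,23.7,40.5,0,0.17],
  [1,0,0,0,0.175],
  [1,0,0,0,0.175],
  [1,0,0,0,0.175],
  [1,0,0,0,0.175],
  [1,0,0,0,0.175],
  [1,0,0,0,0.175],
  [1,0,0,0,0.175],
  [1,0,0,0,0.17],
  [1,0,0,0,0],
  [1,0,0,0,0],
])

```text
clock: 11.35
eef_pos: [0.5538, -0.1146, 0.1658]
ee_rot: [[-0.27, -0.963, -0.001], [-0.963, 0.27, -0.0], [0.0, 0.001, -1.0]]
wrist_force: [-0.9, -0.3, -0.8]
finger_gap: 0.0854
grasp_force: 0.0
```

```bash
python3 go.py 0.5555 -0.114 0.004 -1.848
python3 - <<'E'
from h import *
from cell import bot
im,d=bot.read_camera("wrist");cv2.imwrite("pics/w4.png",im)
E
```

```text
t11.3 at [ 0.5538 -0.1146  0.1658] yaw -1.845 | shift mm [ -1.1  -1.6 161.8] turn 0.003 gap 0.08542593171236516 F [-0.9 -0.3 -0.8] q [ 0.15 -0.05 -0.12 -0.   -1.5  -0.42]
```

View pics/w4.png

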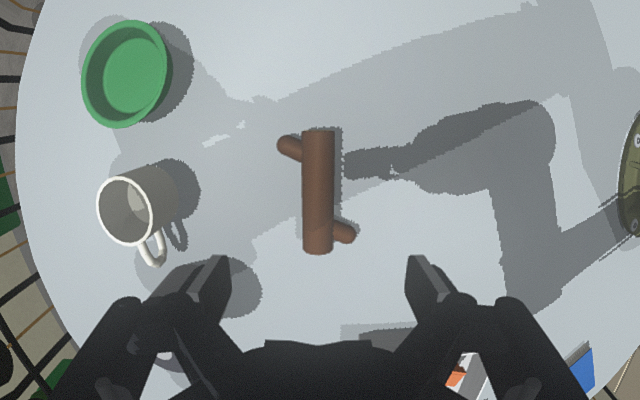

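The vine stands vertical and centred at (318,192) between the fingers.

>>> servo_tool([
  [1,-1.1,-1.6,50,0],
  [1,0,0,50,0],
  [1,0,0,35,0],
  [1,0,0,17,0],
  [1,0,0,8,0],
  [1,0,0,0,0],
  [0,0,0,0,0],
  [0,0,0,0,0],
  [0,0,0,0,0],
  [0,0,0,0,0],
  [0,0,0,0,0],
  [0,0,0,0,0],
  [0,0,0,-15,0],
  [0,0,0,-40,0],
  [0,0,0,-55,0],
  [0,0,0,-55,0],
  [0,0,0,0,0],
])

```text
clock: 13.52
eef_pos: [0.5579, -0.1144, 0.1776]
ee_rot: [[-0.273, -0.962, 0.009], [-0.962, 0.273, -0.001], [-0.002, -0.009, -1.0]]
wrist_force: [0.9, 0.2, -1.1]
finger_gap: 0.0305
grasp_force: 49.6
```

```bash
python3 go.py 0.508 0.240 0.17 -0.28
```

```text
t13.5 at [ 0.5579 -0.1144  0.1776] yaw -1.848 | shift mm [-327.2  145.     7. ] turn -1.568 gap 0.030505714365313186 F [ 0.9  0.2 -1.1] q [ 0.15 -0.05 -0.1   0.   -1.51 -0.43]
```

>>> servo_tool([
  [0,0,0,0,-0.174],
  [0,0,0,0,-0.174],
  [0,0,0,0,-0.174],
  [0,0,0,0,-0.174],
  [0,0,0,0,-0.174],
  [0,0,0,0,-0.174],
  [0,0,0,0,-0.174],
  [0,0,0,0,-0.175],
  [0,0,0,0,-0.175],
  [0,-18.2,-40.9,0,0],
  [0,-18.2,-40.9,0,0],
  [0,-18.2,-40.9,0,0],
  [0,-18.2,-40.9,0,0],
  [0,-18.2,-40.9,0,0],
  [0,-18.2,-40.9,0,0],
  [0,-18.2,-40.9,0,0],
  [0,-18.2,-40.9,0,0],
  [0,0,0,0,0],
  [0,0,0,0,0],
])

```text
clock: 15.9
eef_pos: [0.5059, 0.2404, 0.1706]
ee_rot: [[0.961, -0.276, -0.001], [-0.276, -0.961, -0.001], [-0.001, 0.001, -1.0]]
wrist_force: [-0.1, -0.1, -0.7]
finger_gap: 0.0299
grasp_force: 49.7
```

```bash
python3 go.py 0.508 0.240 0.011 -0.28
```

```text
t15.9 at [0.5059 0.2404 0.1706] yaw -0.279 | shift mm [  2.2  -0.4 159.6] turn 0.001 gap 0.02992669834960588 F [-0.1 -0.1 -0.7] q [ 0.8  -0.06 -0.13 -0.   -1.51  0.49]
```

>>> servo_tool([
  [0,2,0,50,0],
  [0,0,0,50,0],
  [0,0,0,35,0],
  [0,0,0,16,0],
  [0,0,0,8,0],
  [0,0,0,0,0],
  [0.55,0,0,0,0],
  [0.55,0,0,0,0],
  [0.55,0,0,0,0],
  [0.55,0,0,-15,0],
  [0.55,0,0,-50,0],
  [0.55,0,0,-60,0],
  [0.3,0,0,-60,0],
  [0,0,0,-55,0],
  [0,0,0,0,0],
  [0,0,0,0,0],
])

```text
clock: 17.9
eef_pos: [0.508, 0.2402, 0.2527]
ee_rot: [[0.961, -0.276, 0.0], [-0.276, -0.961, 0.001], [-0.0, -0.001, -1.0]]
wrist_force: [-1.0, 0.5, -0.3]
finger_gap: 0.0
grasp_force: 0.0
```

```bash
python3 - <<'E'
from h import *
from cell import bot
im,d=bot.read_camera("wrist");cv2.imwrite("pics/w5.png",im)
c=np.array([.5,.211]);X=np.array([.961,-.277]);Y=np.array([.277,.961])
P=c+.165*Y-.02*X; print(P)
from go import go
go(P[0],P[1],.23,-.28)
C=cloud(load("top"));m=np.zeros((400,640),bool);m[160:195,150:195]=1
Q=C[m&(C[...,2]>.02)&(C[...,2]<.21)][:,:2]-c
print("bottle tray x,y min",(Q@X).min(),(Q@Y).min(),(Q@Y).max())
E
```

```text
[0.526485 0.375105]
t17.9 at [0.5078 0.2401 0.2516] yaw -0.280 | shift mm [ -19.3 -135.    21.5] turn 0.000 gap 0.00021919053326727677 F [ 0.5  0.5 -0.9] q [ 0.8  -0.06  0.03 -0.   -1.65  0.49]
bottle tray x,y min 0.08202279186306738 0.09993920967446578 0.21527818371653468
```

View pics/w5.png

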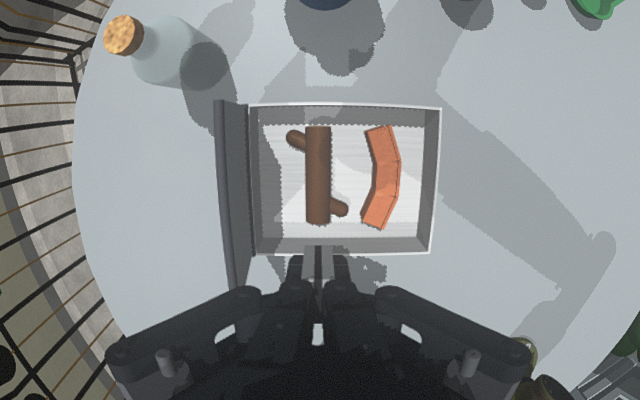

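Both pieces lie flat on the tray floor, separate: vine (318,175), shard (382,178). The flap stands clear at (235,190). Next I go behind it with the fingers shut.

>>> servo_tool([
  [0,-10,-45,0,0],
  [0,-9,-45,0,0],
  [0,0,-45,0,0],
  [0,0,0,0,0],
  [0,0,0,40,0],
  [0,0,0,40,0],
  [0,0,0,20,0],
  [0,0,0,0,0],
  [0,0,0,0,0],
])

```text
clock: 19.08
eef_pos: [0.528, 0.3754, 0.1545]
ee_rot: [[0.961, -0.276, 0.002], [-0.276, -0.961, 0.001], [0.002, -0.002, -1.0]]
wrist_force: [0.9, 0.9, 0.6]
finger_gap: -0.0
grasp_force: 0.0
```

```bash
python3 go.py 0.5275 0.3315 0.151 -0.28
```

```text
t19.1 at [0.528  0.3754 0.1545] yaw -0.280 | shift mm [11.6 42.3  3.4] turn 0.000 gap -9.302729165134348e-06 F [0.9 0.9 0.6] q [ 0.93  0.17  0.08  0.   -1.48  0.36]
```

>>> servo_tool([
  [0,0,25,0,0],
  [0,0,21,2,0],
  [0,0,7.5,1,0],
  [0,0,7.5,3,0],
  [0,0,11.6,4,0],
  [0,0,11.6,5,0],
  [0,0,10,7,0],
  [0,0,10,7.5,0],
  [0,0,8,9,0],
  [0,0,8,10,0],
  [0,0,0,0,0],
])

```text
clock: 20.45
eef_pos: [0.4933, 0.2587, 0.1023]
ee_rot: [[0.961, -0.277, -0.002], [-0.277, -0.961, -0.001], [-0.001, 0.002, -1.0]]
wrist_force: [0.8, 0.6, 0.2]
finger_gap: 0.0001
grasp_force: 0.0
```

```bash
python3 go.py 0.5 0.242 0.059 -0.28
```

```text
t20.4 at [0.4933 0.2587 0.1023] yaw -0.280 | shift mm [11.1 14.1 43.3] turn -0.000 gap 0.00010872560353279746 F [0.8 0.6 0.2] q [ 0.84 -0.05 -0.24 -0.   -1.38  0.45]
```

>>> servo_tool([
  [0,0,5,9,0],
  [0,0,5,10,0],
  [0,0,2,8,0],
  [0,0,2,8,0],
  [0,0,0,5,0],
  [0,0,0,4,0],
  [0,0,0,0,0],
  [0,0,0,0,0],
])

```text
clock: 21.45
eef_pos: [0.4902, 0.2463, 0.0599]
ee_rot: [[0.961, -0.276, 0.0], [-0.276, -0.961, 0.0], [-0.0, -0.0, -1.0]]
wrist_force: [-0.0, 0.4, 0.1]
finger_gap: -0.0001
grasp_force: 0.0
```

```bash
python3 go.py 0.5 0.242 0.059 -0.28
python3 - <<'E'
from h import *
from cell import bot
im,d=bot.read_camera("wrist");cv2.imwrite("pics/w6.png",im)
E
```

```text
t21.4 at [0.4902 0.2463 0.0599] yaw -0.280 | shift mm [10.6  1.4  0.9] turn 0.000 gap -0.00010570034774837637 F [-0.   0.4  0.1] q [ 0.83 -0.05 -0.32 -0.   -1.3   0.46]
```

View pics/w6.png

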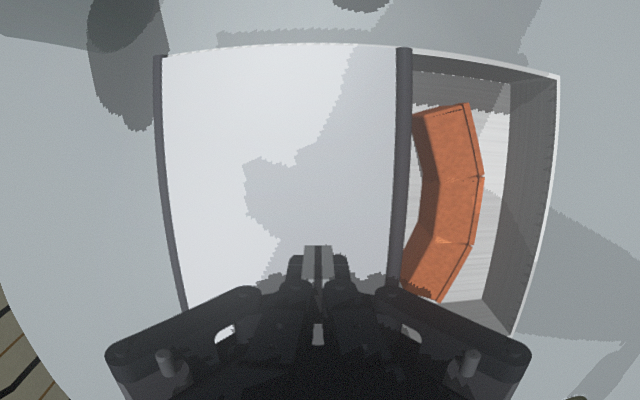

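The flap is almost level, with its bead at (403,170) and the shard visible beyond it. I'll press down gently until force builds.

>>> servo_tool([
  [0,0,0,2,0],
  [0,0,0,2,0],
  [0,0,0,0,0],
  [0,0,0,0,0],
])

```text
clock: 22.0
eef_pos: [0.4905, 0.2464, 0.059]
ee_rot: [[0.961, -0.275, 0.002], [-0.275, -0.961, 0.0], [0.002, -0.001, -1.0]]
wrist_force: [-9.1, -2.0, 15.1]
finger_gap: 0.0
grasp_force: 7.8
```

>>> servo_tool([
  [0,0,0,2,0],
  [0,0,0,0,0],
  [0,0,0,-10,0],
  [0,0,0,-50,0],
  [0,0,0,-60,0],
  [0,0,0,-60,0],
  [0,0,0,0,0],
  [0,0,0,0,0],
])

```text
clock: 23.0
eef_pos: [0.49, 0.2463, 0.2331]
ee_rot: [[0.961, -0.276, -0.001], [-0.276, -0.961, 0.0], [-0.001, 0.0, -1.0]]
wrist_force: [-0.7, -0.2, 0.8]
finger_gap: 0.0003
grasp_force: 0.0
```

```bash
python3 - <<'E'
from h import *
from cell import bot
o=bot.get_obs();print(o["eef_pos"],o["clock"])
p=bot.camera_params("scene");im,d=bot.read_camera("scene")
C=cloud(dict(K=p["intrinsics"],R=p["orientation"],t=p["position"],d=d))
c=np.array([.5,.211]);X=np.array([.961,-.277]);Y=np.array([.277,.961])
Q=C[(d>0)&(C[...,2]>.03)&(C[...,2]<.12)];x=(Q[:,:2]-c)@X;s=(Q[:,:2]-c)@Y
k=(abs(x)<.07)&(s>-.001)&(s<.105)
A=np.polyfit(s[k],Q[k,2],1);print(k.sum(),"slope rad",-A[0],"z at hinge",A[0]*.112+A[1],"resid",np.std(Q[k,2]-np.polyval(A,s[k])))
E
```

```text
[0.49000545 0.24634368 0.23314975] 23.0
614 slope rad 0.003820127082223936 z at hinge 0.05823445421145752 resid 0.001763151164077331
```

Depth puts the flap within about 0.004 rad of level, so it is shut. The arm is clear of everything.

```bash
python3 -c "
from cell import bot
print(bot.job_done())"
```

```text
the job is handed in; nothing more can be done
None
```

The job is handed in at about 23 s, with no verdict returned: the shard and vine lay flat and apart on the tray floor, the flap measured about 0.004 rad from shut, and the arm was clear and never touched the other items.

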